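Centre-punch the red turning blank

ROBOT

A 7-joint arm with a two-finger parallel gripper is mounted at the origin on the work surface. World frame = base frame: x ahead of the robot, y to its left, z up, the work surface at z = 0. Lengths are in m, angles in rad, forces in N, time in s.
With the tool pointing down it reaches from about 0.425 to 0.875 m from the base axis. Payload 9.9 kg.
Tool frame: the origin (TCP) lies on the mounting face of the last link; the fingertips stand 173 mm ahead of it and the grasp point (between the pads) lies 155 mm ahead of it (robot.hold_point_z is the distance from the TCP to the grasp point, in m); z points along the fingers, y is the line along which they close (so a half turn about z gives the same grasp; the last joint's range is limited). The gripper opens to 85 mm and grips with 20 to 120 N. Pads are 22 mm wide; open, the fingers measure 114 mm over their backs; the gripper's body (76 mm by 85 mm) begins 54 mm behind the grasp point. The pads swing forward as they close: fully open they stand 13 mm farther back than shut.
Start: joints at [1.163, 0.576, 0.025, 1.437, -0.015, 1.129, -0.057], TCP at [0.215, -0.64, 0.405] pointing down, gripper open.
Joint ranges: [-2.76, 2.76], [-0.34, 2.15], [-1.52, 1.57], [0.19, 2.46], [-1.09, 4.23], [0.17, 1.99], [-2.82, 2.82]. Speed limits (rad/s): [2.22, 2.22, 3.01, 3.01, 3.14, 3.14, 3.14].

INTERFACE

Orientations are given as a unit quaternion [w, x, y, z].
In Python, from bench import robot, capture, camera_params gives the robot as it stands.
- The arm moves only by the tool send_rows, never from a script. Its argument "targets" is a list of rows, each an object of numbers: "tx", "ty", "tz": the shift along the tool's x, y, z in cm; "ax", "ay", "az": the turn, a rotation vector about the tool's x, y, z in degrees; "claw": the opening in per cent of the stroke, from 0 (shut) to 100 (fully open). A call has 1 to 20 rows; each row is the pose to reach, as a shift and turn from the pose commanded when the call began, along the tool's axes at that moment; what a row does not reach only later rows make up. A row lasts 1/12 s, in which the tool goes at most 41.7 mm and 7.16 degrees, less where a joint would pass 70% of its speed; a pose out of reach is approached as far as the arm can. A call with a gripper value outside its range is refused whole. The fingers move at their own pace and stop on an object; "newtons" is the grip in N (left out, the last holds). Time passes only in rows, so rows that repeat a pose let the fingers close. It gives the time, the measured TCP pose, the force, the opening and the grip force at its end, in the units of the state.
- robot.get_state(): the state, without advancing time (a new reading comes with each control period).
- capture(name): name is "scene" or "top"; returns the picture (420x560x3 uint8, red, green, blue); there is no depth.
- camera_params(name): a dict with "vfov" (degrees; the focal length in pixels is half the picture's height over the tangent of half this angle, whatever the lens; pixels are square), "cx", "cy" (the principal point, pixels), "k1" (the pictures are not rectified: a ray, as slopes to the right and down, at radius r is drawn at 1 + k1 r^2 times it, then the intrinsics apply), "world_to_cam" (4x4, takes a point from world to camera coordinates). Camera axes: x right, y down, z forward; pixel columns grow to the right and rows downward; lengths in m; the calibration is good to about 2 mm. A picture is of the moment at which its call begins. camera_params takes no time and is no camera call.
- robot.finish_job(): hands the job in; it is judged then, once.
The state is a dict: "clock": time; "joint_pos": joint angles; "qvel": joint speeds; "joint_efforts": joint torques, N m; "ee_pos": TCP position; "tcp_rot": TCP orientation; "force": force on the tool from outside, world axes, zero at the start; "ft_torque": the same for the moment, N m; "grip_width": finger opening in m; "gripper_force": force on a finger pad.
Only numpy, scipy, OpenCV 4.12 (cv2) and the standard library are available. Lean on these libraries where they do the work, as an engineer would, in place of code of your own. Each camera call takes 0.05 s, during which the arm holds its last target. There are 200 camera calls.

TASK

Take the spring-loaded centre punch by its orange grip, stand it upright with its foot centred on the chalk cross of the red round turning blank, and push the grip straight down until the hidden spring snaps. Then let the grip rise again and leave the punch standing there on the red blank. Do not snap the punch anywhere else.

Things in the scene. Friction and masses are not known exactly. Their poses are not given: they have to be found in the camera images.
- punch: Spring-loaded centre punch standing upright, 104 mm tall, 0.34 kg. Foot: round steel cage 56 mm across, 40 mm high. Above it the sliding grip: dark collar 38 mm across from 54 to 60 mm up, round orange grip 24 mm across from 60 to 98 mm (grasp it near 84 mm, firmly; fingers may bear on the collar), black cap of the same width to 104 mm. Lifted by the grip, the foot hangs along. Origin: centre of the foot's underside; z up.
- grip (a joint): Travel of the grip down into the foot, in m: 0 when up (at rest), 0.012 at the hard stop. The hidden spring resists with about 7 N at first, rising to a peak of about 11 N at 3 to 5 mm, then gives way (the snap) to 6 N at 11 to 12 mm; beyond 9 mm it has snapped. Let go, it pushes the grip up to 0 again.
- red_mark (a point): Centre of the white chalk cross on the red round wooden blank, a loose disc 100 mm across, 25 mm thick, 0.15 kg, flat on the bench; the point is on its top face, z up. Bystanders: a dark brown round blank of the same size with a white cross, a pale square blank with a black cross (90 x 90 x 25 mm), a blue-labelled tin 70 mm tall, a steel lathe centre 60 mm tall.
Things that resemble listed ones, but are neither listed nor needed, are in the scene too. Leave any green look-alike of the punch alone. Of the things that look like the part that bears red_mark, the largest one is meant.

How it is judged:
By the outcome, as a careful person would: the job done as asked, in the order asked, and still so for the second after the job is handed in, with the robot touching nothing.
It also fails if it takes over 42 s, if anything falls off the work surface, if the arm or the gripper's body presses on something with over 40 N, if the wrist force passes 120 N, or if a joint passes its speed limit or range.

## Working session

There is one attempt and no reset: what is moved stays moved. The work goes in short steps, Python scripts to look and compute and a tool call to move; the robot and the scene stay as the last step left them, time stands still between calls to the robot, and variables do not carry over. Pictures are saved under pics/ and viewed, at most 10 in all, crops included, and the job is handed in when it is done.

Besides the shell and the picture viewer there is one more tool, called after "Emit:" as name([rows], argument=value, ...), one row to a line, values as JSON. send_rows: Moves the arm, as the interface text tells. Its arguments: {"type":"object","properties":{"targets":{"type":"array"},"newtons":{"type":"number"}},"required":["targets"]}

```bash
mkdir -p pics
cat > h.py <<'E'
import numpy as np, cv2
from bench import robot, capture, camera_params
def K(n):
    p=camera_params(n); f=210/np.tan(np.radians(p['vfov'])/2); return p,f
def ray(n,u,v):
    p,f=K(n); d=np.array([(u-p['cx'])/f,(v-p['cy'])/f]); s=d.copy()
    for _ in range(20): s=d/(1+p['k1']*(s@s))
    T=np.array(p['world_to_cam']); R=T[:3,:3]; return -R.T@T[:3,3], R.T@np.array([s[0],s[1],1])
def at_z(n,u,v,z):
    c,d=ray(n,u,v); return c+d*(z-c[2])/d[2]
def proj(n,P):
    p,f=K(n); T=np.array(p['world_to_cam']); q=T[:3,:3]@np.array(P)+T[:3,3]; s=q[:2]/q[2]; s=s*(1+p['k1']*(s@s)); return np.array([p['cx'],p['cy']])+f*s
E
python3 - <<'E'
from h import *
for n in('scene','top'):
    im=capture(n); cv2.imwrite(f'pics/{n}0.png',im[:,:,::-1])
    c,d=ray(n,280,210); print(n,c,d,camera_params(n)['vfov'])
s=robot.get_state(); print(s)
E
```

```text
scene [0.85759968 0.18016175 0.62703783] [-0.43748434 -0.26186908 -0.86035852] 50.88863091985897
top [ 0.51841214 -0.00165581  0.70857509] [ 0.08719857  0.00117191 -0.99623484] 56.99001089823724
{'clock': 0.1, 'joint_pos': array([ 1.16318685,  0.57640446,  0.02480872,  1.43782358, -0.01501897,
        1.12900204, -0.05652396]), 'qvel': array([-2.34835986e-04, -2.54703609e-03,  7.23897577e-04, -6.21888538e-04,
        3.08085803e-04, -3.93942597e-04,  7.84192917e-06]), 'joint_efforts': array([ 4.87309269e-03, -7.67319632e+01,  2.25739025e+00, -2.86612612e+01,
        1.57528737e-02,  8.57583596e-03,  8.79578117e-07]), 'ee_pos': array([ 0.21476261, -0.63976095,  0.40395726]), 'tcp_rot': array([-7.14572273e-04,  9.86919126e-01,  1.61214486e-01, -1.34347478e-04]), 'force': array([-0.19471369,  0.37191534, -0.03112388]), 'ft_torque': array([-0.01830267, -0.03654752,  0.02717082]), 'gripper_force': 0.0, 'grip_width': 0.0854143253696991}
```

View pics/scene0.png

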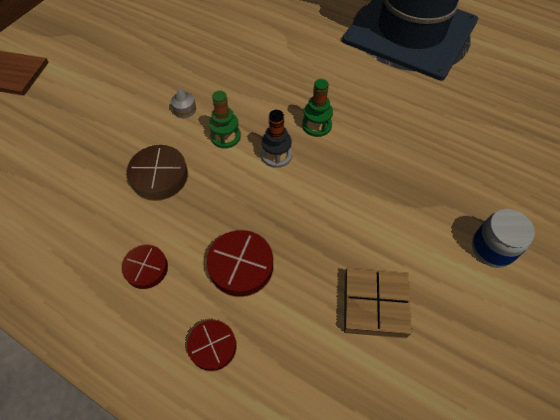

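View pics/top0.png

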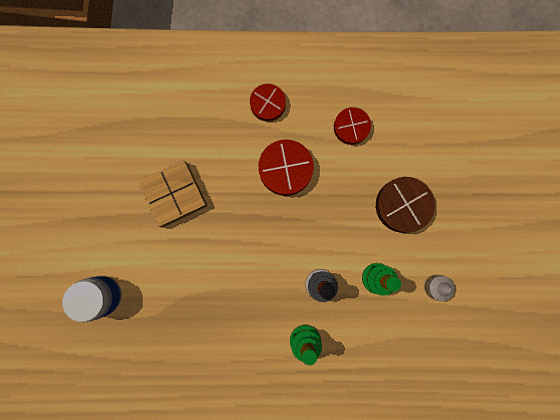

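Scene picture: the punch, with black cap, orange grip and steel foot, is at scene (277,137) and top (322,286). Its look-alikes are green, at scene (224,118) and (318,108), top (382,279) and (306,345). The red discs are at scene (240,262), the largest, and (145,266) and (212,345), both small; in top they are at (286,167), (353,126) and (268,102). The brown disc is at scene (157,172). I choose the punch at (277,137) and the red disc at (240,262).

Run:
```python
from h import *
a=cv2.imread('pics/scene0.png'); b=cv2.imread('pics/top0.png')
c1=cv2.resize(a[85:185,200:345],None,fx=4,fy=4,interpolation=2); c2=cv2.resize(b[255:375,275:420],None,fx=4,fy=4,interpolation=2)
h=max(c1.shape[0],c2.shape[0]); pad=lambda c:np.vstack([c,np.zeros((h-c.shape[0],c.shape[1],3),np.uint8)])
# 580 wide each -> scale
cc=np.hstack([pad(c1),pad(c2)]); cc=cv2.resize(cc,(800,int(h*800/cc.shape[1]))); cv2.imwrite('pics/crop1.png',cc); print(cc.shape)
for n,im in(('scene',a),('top',b)):
    hsv=cv2.cvtColor(im,cv2.COLOR_BGR2HSV)
    m=((hsv[...,0]<6)|(hsv[...,0]>174))&(hsv[...,1]>170)&(hsv[...,2]>60)
    m=cv2.morphologyEx(m.astype(np.uint8),cv2.MORPH_CLOSE,np.ones((5,5)))
    N,L,S,C=cv2.connectedComponentsWithStats(m)
    for i in range(1,N):
        if S[i,4]>300: print(n,S[i],C[i],at_z(n,*C[i],.025))
    # white cross within the large blob
    i=max(range(1,N),key=lambda i:S[i,4]); w=(L==i)&(hsv[...,1]<140)&(hsv[...,2]>110); ys,xs=np.nonzero(w); print(len(xs),xs.mean(),ys.mean(),at_z(n,xs.mean(),ys.mean(),.025))
for n,u,v,z in(('scene',276.5,115.5,.104),('top',325.5,289,.104),('top',320,285,0.0)): print(n,at_z(n,u,v,z))
```

```text
(331, 800, 3)
scene [ 207  231   66   61 3166] [239.46967783 260.46683512] [ 0.65743025 -0.00967761  0.025     ]
scene [ 122  245   44   44 1376] [143.55377907 265.56031977] [ 0.73869995 -0.12734486  0.025     ]
scene [ 187  320   49   51 1840] [210.85706522 344.40217391] [0.78102243 0.02592762 0.025     ]
226 239.0796460176991 259.0619469026549 [ 0.65582874 -0.01144336  0.025     ]
top [250  84  36  35 974] [267.28336756 101.2926078 ] [0.77613213 0.02329543 0.025     ]
top [334 108  37  35 997] [352.3781344  124.85656971] [ 0.73343726 -0.13083059  0.025     ]
top [ 259  140   54   54 2329] [285.43580936 166.57878918] [ 0.65638269 -0.01016182  0.025     ]
202 285.44059405940595 166.05940594059405 [ 0.65732571 -0.01016636  0.025     ]
scene [ 0.44583437 -0.07328191  0.104     ]
top [ 0.44973112 -0.07161314  0.104     ]
top [ 0.44495497 -0.07376928  0.        ]
```

View pics/crop1.png

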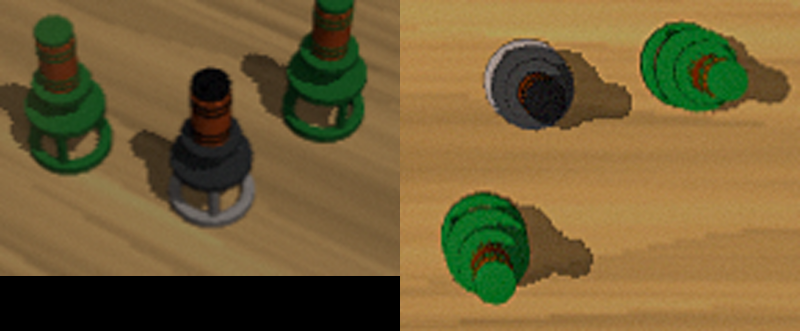

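The crop confirms it: black cap, orange grip, dark collar and steel foot, with the two green ones beside it. Next I refine the cap position and compute the shift.

```bash
cat >> h.py <<'E'
def shift(P):
    "tool-frame shift (cm) from the present measured TCP to TCP position P"
    from scipy.spatial.transform import Rotation as R
    s=robot.get_state(); q=s['tcp_rot']; r=R.from_quat([q[1],q[2],q[3],q[0]])
    return r.inv().apply(np.array(P)-s['ee_pos'])*100
E
python3 - <<'E'
from h import *
for n,(u,v) in(('scene',(276.3,115.4)),('top',(328.6,290.2))):
    im=cv2.imread(f'pics/{n}0.png'); x0,y0=int(u)-14,int(v)-14
    g=im[y0:y0+28,x0:x0+28].max(2); m=(g<45).astype(np.uint8)
    N,L,S,C=cv2.connectedComponentsWithStats(m); i=max(range(1,N),key=lambda i:S[i,4]); c=C[i]+[x0,y0]
    print(n,S[i],c,at_z(n,u,v,.104),at_z(n,*c,.104))
print(at_z('top',320.7,284.7,0))
for P in((.447,-.073,.404),(.447,-.073,.237)): print(P,shift(P))
E
```

```text
scene [  6   9  16  19 187] [275.39037433 117.96256684] [ 0.44581645 -0.07366254  0.104     ] [ 0.45115826 -0.07209     0.104     ]
top [  4   0  20  24 286] [328.61888112 288.98251748] [ 0.44794503 -0.07636733  0.104     ] [ 0.4497842  -0.07641069  0.104     ]
[ 0.44549423 -0.07503568  0.        ]
(0.447, -0.073, 0.404) [ 40.051549   -46.33995554   0.06170101]
(0.447, -0.073, 0.237) [ 40.05212985 -46.31567763  16.76168335]
```

Emit:
send_rows([
  {"tx": 2, "ty": -2.3, "claw": 70},
  {"tx": 4.6, "ty": -5.4, "claw": 70},
  {"tx": 7.2, "ty": -8.4, "claw": 70},
  {"tx": 9.8, "ty": -11.4, "claw": 70},
  {"tx": 12.4, "ty": -14.4, "claw": 70},
  {"tx": 15, "ty": -17.4, "claw": 70},
  {"tx": 17.6, "ty": -20.4, "claw": 70},
  {"tx": 20.2, "ty": -23.4, "claw": 70},
  {"tx": 22.8, "ty": -26.4, "claw": 70},
  {"tx": 25.4, "ty": -29.4, "claw": 70},
  {"tx": 28, "ty": -32.4, "claw": 70},
  {"tx": 30.6, "ty": -35.4, "claw": 70},
  {"tx": 33.2, "ty": -38.4, "claw": 70},
  {"tx": 35.8, "ty": -41.4, "claw": 70},
  {"tx": 38.4, "ty": -44.4, "claw": 70},
  {"tx": 39.95, "ty": -46.15, "claw": 70},
  {"tx": 39.95, "ty": -46.15, "claw": 70},
  {"tx": 39.95, "ty": -46.15, "claw": 70},
  {"tx": 39.95, "ty": -46.15, "claw": 70},
  {"tx": 39.95, "ty": -46.15, "claw": 70},
])

```text
$.targets[0]: bad value
```

Emit:
send_rows([
  {"tx": 2.0, "ty": -2.3, "tz": 0.0, "ax": 0.0, "ay": 0.0, "az": 0.0, "claw": 70.0},
])

```text
clock: 0.18
ee_pos: [0.2231, -0.615, 0.4035]
tcp_rot: [0.001, 0.987, 0.158, -0.002]
force: [-1.1, 0.9, 0.3]
grip_width: 0.0755
gripper_force: 0.0
```

All keys are needed. 37.95 cm along x and -43.85 cm along y remain.

Emit:
send_rows([
  {"tx": 2.6, "ty": -3.0, "tz": 0, "ax": 0, "ay": 0, "az": 0, "claw": 70},
  {"tx": 5.2, "ty": -6.0, "tz": 0, "ax": 0, "ay": 0, "az": 0, "claw": 70},
  {"tx": 7.8, "ty": -9.0, "tz": 0, "ax": 0, "ay": 0, "az": 0, "claw": 70},
  {"tx": 10.4, "ty": -12.0, "tz": 0, "ax": 0, "ay": 0, "az": 0, "claw": 70},
  {"tx": 13.0, "ty": -15.0, "tz": 0, "ax": 0, "ay": 0, "az": 0, "claw": 70},
  {"tx": 15.6, "ty": -18.0, "tz": 0, "ax": 0, "ay": 0, "az": 0, "claw": 70},
  {"tx": 18.2, "ty": -21.0, "tz": 0, "ax": 0, "ay": 0, "az": 0, "claw": 70},
  {"tx": 20.8, "ty": -24.0, "tz": 0, "ax": 0, "ay": 0, "az": 0, "claw": 70},
  {"tx": 23.4, "ty": -27.0, "tz": 0, "ax": 0, "ay": 0, "az": 0, "claw": 70},
  {"tx": 26.0, "ty": -30.0, "tz": 0, "ax": 0, "ay": 0, "az": 0, "claw": 70},
  {"tx": 28.6, "ty": -33.0, "tz": 0, "ax": 0, "ay": 0, "az": 0, "claw": 70},
  {"tx": 31.2, "ty": -36.0, "tz": 0, "ax": 0, "ay": 0, "az": 0, "claw": 70},
  {"tx": 33.8, "ty": -39.0, "tz": 0, "ax": 0, "ay": 0, "az": 0, "claw": 70},
  {"tx": 36.4, "ty": -42.0, "tz": 0, "ax": 0, "ay": 0, "az": 0, "claw": 70},
  {"tx": 37.95, "ty": -43.85, "tz": 0, "ax": 0, "ay": 0, "az": 0, "claw": 70},
  {"tx": 37.95, "ty": -43.85, "tz": 0, "ax": 0, "ay": 0, "az": 0, "claw": 70},
  {"tx": 37.95, "ty": -43.85, "tz": 0, "ax": 0, "ay": 0, "az": 0, "claw": 70},
  {"tx": 37.95, "ty": -43.85, "tz": 0, "ax": 0, "ay": 0, "az": 0, "claw": 70},
  {"tx": 37.95, "ty": -43.85, "tz": 0, "ax": 0, "ay": 0, "az": 0, "claw": 70},
  {"tx": 37.95, "ty": -43.85, "tz": 0, "ax": 0, "ay": 0, "az": 0, "claw": 70},
])

```text
clock: 1.85
ee_pos: [0.4463, -0.0765, 0.4046]
tcp_rot: [0.0, 0.987, 0.16, -0.0]
force: [-0.7, 0.2, -0.9]
grip_width: 0.0599
gripper_force: 0.0
```

Run:
```python
from h import *
im=capture('scene')[:,:,::-1]; s=robot.get_state(); print(s['ee_pos'],s['tcp_rot'],s['joint_pos'],s['force'])
print(shift((.4465,-.075,.404)), shift((.4465,-.075,.237)))
e=s['ee_pos']; im=im.copy()
cv2.imwrite('pics/s1.png',cv2.resize(im[:200,150:420],None,fx=2.9,fy=2.9,interpolation=2))
```

```text
[ 0.44632318 -0.07638814  0.40469639] [ 1.09236574e-04  9.87091520e-01  1.60157138e-01 -1.03061806e-04] [ 0.20501987  0.25106839 -0.17576458  1.99021462  0.05559493  0.90493197
 -1.24881037] [ 0.21092232 -0.23823176  0.25638298]
[ 0.06068144 -0.12611499  0.06960142] [ 0.0646636  -0.12916509 16.76960067]
```

View pics/s1.png

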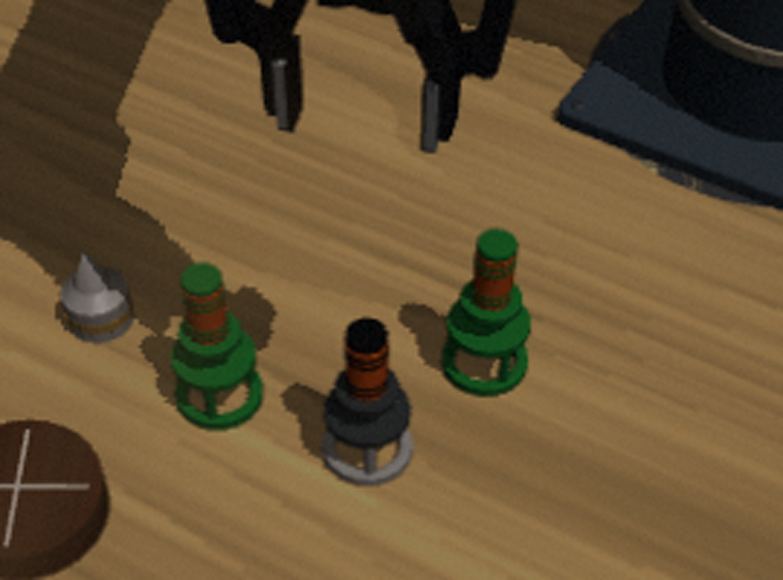

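The open gripper is directly above the punch, with finger tips at crop (285,130) and (430,150) and the cap at (366,336). Now descend and grip.

Emit:
send_rows([
  {"tx": 0.05, "ty": -0.12, "tz": 2.5, "ax": 0, "ay": 0, "az": 0, "claw": 70},
  {"tx": 0.05, "ty": -0.12, "tz": 5.0, "ax": 0, "ay": 0, "az": 0, "claw": 70},
  {"tx": 0.05, "ty": -0.12, "tz": 7.5, "ax": 0, "ay": 0, "az": 0, "claw": 70},
  {"tx": 0.05, "ty": -0.12, "tz": 10.0, "ax": 0, "ay": 0, "az": 0, "claw": 70},
  {"tx": 0.05, "ty": -0.12, "tz": 12.0, "ax": 0, "ay": 0, "az": 0, "claw": 70},
  {"tx": 0.05, "ty": -0.12, "tz": 14.0, "ax": 0, "ay": 0, "az": 0, "claw": 70},
  {"tx": 0.05, "ty": -0.12, "tz": 15.5, "ax": 0, "ay": 0, "az": 0, "claw": 70},
  {"tx": 0.05, "ty": -0.12, "tz": 16.5, "ax": 0, "ay": 0, "az": 0, "claw": 70},
  {"tx": 0.05, "ty": -0.12, "tz": 16.7, "ax": 0, "ay": 0, "az": 0, "claw": 70},
  {"tx": 0.05, "ty": -0.12, "tz": 16.7, "ax": 0, "ay": 0, "az": 0, "claw": 70},
  {"tx": 0.05, "ty": -0.12, "tz": 16.7, "ax": 0, "ay": 0, "az": 0, "claw": 70},
], newtons=60)

```text
clock: 2.82
ee_pos: [0.4469, -0.0744, 0.2381]
tcp_rot: [0.0, 0.987, 0.161, 0.0]
force: [0.9, 0.6, 0.3]
grip_width: 0.0599
gripper_force: 0.0
```

Run:
```python
from h import *
s=robot.get_state(); print(s['ee_pos'],s['force'],s['grip_width']); print(shift((.4465,-.075,.237)))
im=capture('scene')[:,:,::-1]
cv2.imwrite('pics/s2.png',cv2.resize(im[60:190,200:380],None,fx=4,fy=4,interpolation=2))
```

```text
[ 0.44690543 -0.07435983  0.23812878] [0.8822656  0.62219692 0.27447322] 0.059872802178209235
[-0.05881096  0.04780175  0.11287012]
```

View pics/s2.png

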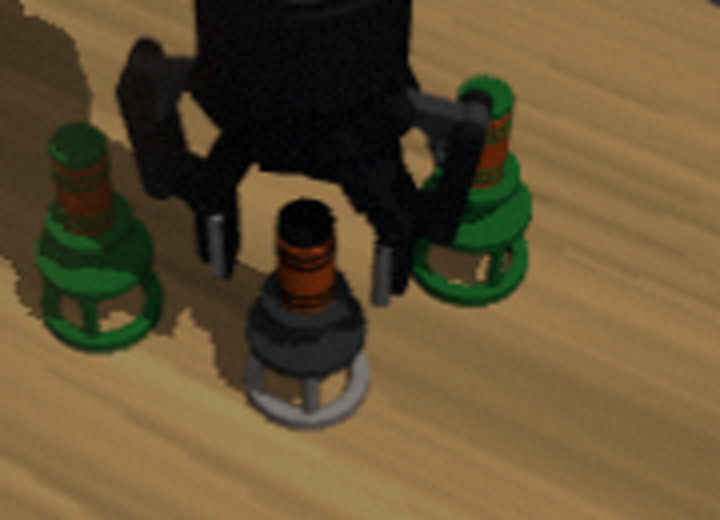

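Fingers straddle the cap and grip: tips at crop (220,272) and (382,303), cap at (306,222). I check the projections for a depth offset before closing.

Run:
```python
from h import *
t=lambda u,v:(200+u/4,60+v/4)
for z in(.065,.07,.075): print(z,proj('scene',(.4469,-.0744,z)))
print('tipmid',t(301,287)); print('cap top seen',t(306,214), 'pred',proj('scene',(.4469,-.0744,.104)),at_z('scene',*t(306,214),.104))
print('foot ring',t(308,385+0),proj('scene',(.4469,-.0744,0)), at_z('scene',*t(307.5,384),0.003))
```

```text
0.065 [275.71250463 131.96383343]
0.07 [275.69183933 129.95628296]
0.075 [275.67092829 127.92522695]
tipmid (275.25, 131.75)
cap top seen (276.5, 113.5) pred [275.54457386 115.66048226] [ 0.4422141  -0.07548175  0.104     ]
foot ring (277.0, 156.25) [275.96057183 156.09060489] [ 0.44785771 -0.07189824  0.003     ]
```

Emit:
send_rows([
  {"tx": 0, "ty": 0, "tz": 0, "ax": 0, "ay": 0, "az": 0, "claw": 10},
  {"tx": 0, "ty": 0, "tz": 0, "ax": 0, "ay": 0, "az": 0, "claw": 10},
  {"tx": 0, "ty": 0, "tz": 0, "ax": 0, "ay": 0, "az": 0, "claw": 10},
  {"tx": 0, "ty": 0, "tz": 0, "ax": 0, "ay": 0, "az": 0, "claw": 10},
  {"tx": 0, "ty": 0, "tz": 0, "ax": 0, "ay": 0, "az": 0, "claw": 10},
  {"tx": 0, "ty": 0, "tz": 0, "ax": 0, "ay": 0, "az": 0, "claw": 10},
  {"tx": 0, "ty": 0, "tz": 0, "ax": 0, "ay": 0, "az": 0, "claw": 10},
  {"tx": 0, "ty": 0, "tz": 0, "ax": 0, "ay": 0, "az": 0, "claw": 10},
], newtons=60)

```text
clock: 3.53
ee_pos: [0.4469, -0.0741, 0.2382]
tcp_rot: [0.0, 0.987, 0.161, 0.0]
force: [-0.5, -0.0, 4.9]
grip_width: 0.0226
gripper_force: 58.4
```

Emit:
send_rows([
  {"tx": 0, "ty": 0, "tz": -0.5, "ax": 0, "ay": 0, "az": 0, "claw": 10},
  {"tx": 0, "ty": 0, "tz": -1.5, "ax": 0, "ay": 0, "az": 0, "claw": 10},
  {"tx": 0, "ty": 0, "tz": -3.0, "ax": 0, "ay": 0, "az": 0, "claw": 10},
  {"tx": 0, "ty": 0, "tz": -4.5, "ax": 0, "ay": 0, "az": 0, "claw": 10},
  {"tx": 0, "ty": 0, "tz": -5.5, "ax": 0, "ay": 0, "az": 0, "claw": 10},
  {"tx": 0, "ty": 0, "tz": -6.0, "ax": 0, "ay": 0, "az": 0, "claw": 10},
  {"tx": 0, "ty": 0, "tz": -6.0, "ax": 0, "ay": 0, "az": 0, "claw": 10},
  {"tx": 0, "ty": 0, "tz": -6.0, "ax": 0, "ay": 0, "az": 0, "claw": 10},
])

```text
clock: 4.2
ee_pos: [0.4466, -0.074, 0.2975]
tcp_rot: [-0.0, 0.987, 0.161, -0.0]
force: [-0.2, -1.0, -4.2]
grip_width: 0.0225
gripper_force: 58.9
```

Run:
```python
from h import *
s=robot.get_state(); print(s['ee_pos'],s['force'],s['grip_width'],s['gripper_force']); print(shift((.657,-.0102,s['ee_pos'][2])))
```

```text
[ 0.44657357 -0.07399614  0.29754562] [-0.18474143 -1.01078002 -4.17258974] 0.022488761427908042 58.921369314193726
[ 2.19789122e+01  6.47855759e-01 -2.34037198e-03]
```

Emit:
send_rows([
  {"tx": 1.0, "ty": 0.03, "tz": 0, "ax": 0, "ay": 0, "az": 0, "claw": 10},
  {"tx": 2.5, "ty": 0.08, "tz": 0, "ax": 0, "ay": 0, "az": 0, "claw": 10},
  {"tx": 4.5, "ty": 0.13, "tz": 0, "ax": 0, "ay": 0, "az": 0, "claw": 10},
  {"tx": 7.0, "ty": 0.2, "tz": 0, "ax": 0, "ay": 0, "az": 0, "claw": 10},
  {"tx": 9.5, "ty": 0.28, "tz": 0, "ax": 0, "ay": 0, "az": 0, "claw": 10},
  {"tx": 12.0, "ty": 0.36, "tz": 0, "ax": 0, "ay": 0, "az": 0, "claw": 10},
  {"tx": 14.5, "ty": 0.43, "tz": 0, "ax": 0, "ay": 0, "az": 0, "claw": 10},
  {"tx": 17.0, "ty": 0.5, "tz": 0, "ax": 0, "ay": 0, "az": 0, "claw": 10},
  {"tx": 19.0, "ty": 0.56, "tz": 0, "ax": 0, "ay": 0, "az": 0, "claw": 10},
  {"tx": 20.5, "ty": 0.6, "tz": 0, "ax": 0, "ay": 0, "az": 0, "claw": 10},
  {"tx": 21.5, "ty": 0.63, "tz": 0, "ax": 0, "ay": 0, "az": 0, "claw": 10},
  {"tx": 22.0, "ty": 0.65, "tz": 0, "ax": 0, "ay": 0, "az": 0, "claw": 10},
  {"tx": 22.0, "ty": 0.65, "tz": 0, "ax": 0, "ay": 0, "az": 0, "claw": 10},
  {"tx": 22.0, "ty": 0.65, "tz": 0, "ax": 0, "ay": 0, "az": 0, "claw": 10},
  {"tx": 22.0, "ty": 0.65, "tz": 0, "ax": 0, "ay": 0, "az": 0, "claw": 10},
])

```text
clock: 5.45
ee_pos: [0.6568, -0.0105, 0.2973]
tcp_rot: [0.0, 0.987, 0.161, -0.001]
force: [-0.0, -0.3, -3.9]
grip_width: 0.0226
gripper_force: 58.9
```

Run:
```python
from h import *
s=robot.get_state(); e=s['ee_pos']; print(e,s['tcp_rot'],s['force'])
a=capture('scene')[:,:,::-1]; b=capture('top')[:,:,::-1]
cv2.imwrite('pics/sc3.png',a); cv2.imwrite('pics/top3.png',b)
for z in(0.06,.04,.025): print(z,proj('scene',(e[0],e[1],z)),proj('top',(e[0],e[1],z)))
cv2.imwrite('pics/c3.png',np.hstack([cv2.resize(a[170:310,170:310],(400,400),interpolation=2),cv2.resize(b[100:240,215:355],(400,400),interpolation=2)]))
```

```text
[ 0.65679886 -0.0104548   0.29725206] [ 6.05079733e-05  9.86942030e-01  1.61074446e-01 -6.69963147e-04] [-0.01520386 -0.31849133 -3.88168906]
0.06 [237.33780729 249.74347157] [285.8827522  162.24246587]
0.04 [238.46425083 255.65694512] [285.71779982 164.64177076]
0.025 [239.27048624 259.88654114] [285.60031899 166.35056546]
```

View pics/c3.png

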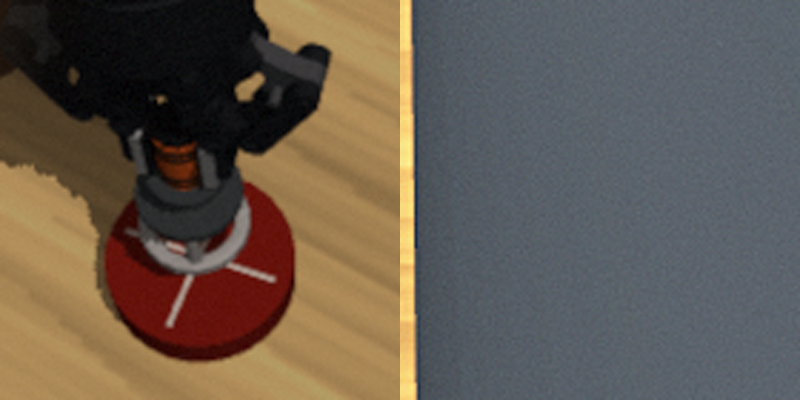

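In the scene half the foot hangs over the red disc: ring centre at crop (194,225), cross lines meeting at (200,256). The arm hides everything in the top view. I convert both points to positions.

Run:
```python
from h import *
t=lambda u,v:(170+u/400*140-.0,170+v/400*140)
e=robot.get_state()['ee_pos']
X=at_z('scene',*t(200.5,255.8),.025); print('cross',X)
# ring model fit: project circle r=28 at z=.0595+.000, compare extents
th=np.linspace(0,2*np.pi,200)
for d in((0,0),(.002,0),(0,.002)):
  P=np.array([proj('scene',(e[0]+d[0]+.028*np.cos(a),e[1]+d[1]+.028*np.sin(a),.0593)) for a in th]); P=(P-170)/140*400
  print(d,'L',P[:,0].min(),'R',P[:,0].max(),'B',P[:,1].max())
a=cv2.imread('pics/scene0.png')
print('cross disc outline R=50 at e:',)
P=np.array([proj('scene',(X[0]+.05*np.cos(a),X[1]+.05*np.sin(a),.025)) for a in th]);print((P.min(0)-170)/140*400,(P.max(0)-170)/140*400)
# cross line fit in top0
b=cv2.imread('pics/top0.png'); g=b[140:196,258:314]; w=(g[...,0]>70)&(g[...,1]>70); ys,xs=np.nonzero(w)
r=np.hypot(xs-27.5,ys-26.5); k=r<24; p=np.c_[xs,ys][k]; 
from scipy.optimize import least_squares
def f(q):
    d=[abs((p[:,0]-q[0])*np.sin(q[2]+o)-(p[:,1]-q[1])*np.cos(q[2]+o)) for o in(0,np.pi/2)]
    return np.minimum(*d)
q=min((least_squares(f,[27.5,26.5,a],loss='soft_l1') for a in(0,.2,.5,1,1.3)),key=lambda s:s.cost); print(q.x,q.cost,len(p),at_z('top',q.x[0]+258,q.x[1]+140,.025))
```

```text
cross [ 0.65561585 -0.00962251  0.025     ]
(0, 0) L 136.06285808296352 R 248.52095360842927 B 280.53973278357716
(0.002, 0) L 133.75043780921894 R 246.3570195273233 B 283.7932160878711
(0, 0.002) L 139.35454225579437 R 251.90997903167093 B 282.5139391433499
cross disc outline R=50 at e:
[104.65359268 171.17771815] [296.35771045 346.93896546]
[27.55069537 26.07965839 -0.19625973] 28.788123084152797 186 [ 0.65729018 -0.0103638   0.025     ]
```

Both cameras agree: the foot needs about +2.0 mm in x and +1.3 mm in y. I shift and lower to about 5 mm above the disc.

Emit:
send_rows([
  {"tx": 0.12, "ty": -0.03, "tz": 0.4, "ax": 0, "ay": 0, "az": 0, "claw": 10},
  {"tx": 0.23, "ty": -0.06, "tz": 1.0, "ax": 0, "ay": 0, "az": 0, "claw": 10},
  {"tx": 0.23, "ty": -0.06, "tz": 1.6, "ax": 0, "ay": 0, "az": 0, "claw": 10},
  {"tx": 0.23, "ty": -0.06, "tz": 2.2, "ax": 0, "ay": 0, "az": 0, "claw": 10},
  {"tx": 0.23, "ty": -0.06, "tz": 2.6, "ax": 0, "ay": 0, "az": 0, "claw": 10},
  {"tx": 0.23, "ty": -0.06, "tz": 2.9, "ax": 0, "ay": 0, "az": 0, "claw": 10},
  {"tx": 0.23, "ty": -0.06, "tz": 2.9, "ax": 0, "ay": 0, "az": 0, "claw": 10},
  {"tx": 0.23, "ty": -0.06, "tz": 2.9, "ax": 0, "ay": 0, "az": 0, "claw": 10},
  {"tx": 0.23, "ty": -0.06, "tz": 2.9, "ax": 0, "ay": 0, "az": 0, "claw": 10},
])

```text
clock: 6.3
ee_pos: [0.6595, -0.0089, 0.2689]
tcp_rot: [0.0, 0.987, 0.161, 0.0]
force: [-1.3, 0.2, -3.3]
grip_width: 0.0227
gripper_force: 58.9
```

Run:
```python
from h import *
s=robot.get_state(); e=s['ee_pos']; print(e,s['force'])
a=capture('scene')[:,:,::-1]; cv2.imwrite('pics/sc4.png',a)
c=cv2.resize(a[200:300,190:290],(600,600),interpolation=cv2.INTER_CUBIC)
cv2.imwrite('pics/c4.png',c)
th=np.linspace(0,2*np.pi,200); zf=e[2]-.238
for n,C,r,z in(('foot',(e[0]-.0025,e[1]-.001),.028,zf),('disc',(.6556,-.0097),.05,.025)):
  P=np.array([proj('scene',(C[0]+r*np.cos(t),C[1]+r*np.sin(t),z)) for t in th]); P=(P-[190,200])*6
  print(n,P.min(0),P.max(0),(proj('scene',(*C,z))-[190,200])*6)
```

```text
[ 0.65951041 -0.00887566  0.26893754] [-1.30669568  0.21648873 -3.25171426]
foot [181.55470307 249.32068213] [408.8788804 457.4060116] [295.21032019 351.18215897]
disc [ 99.5565875  179.28941448] [502.11818833 548.35801986] [300.82565239 356.98188714]
```

View pics/c4.png

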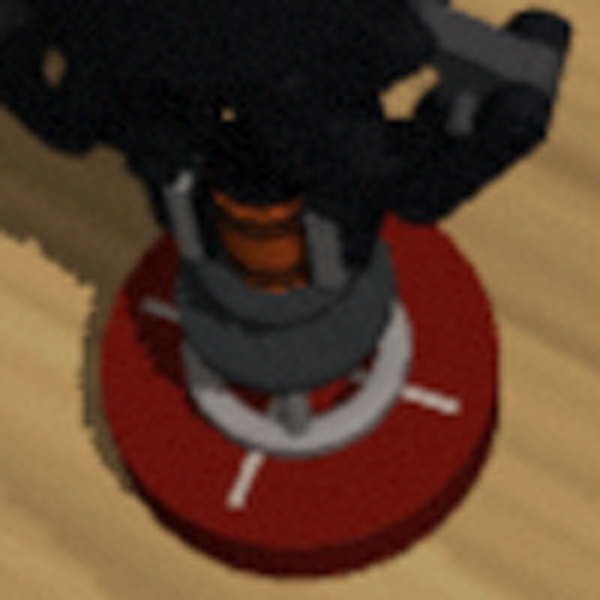

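Foot ring spans crop x 182–413 with its bottom at y 456; the cross arm ends are at (147,303) and (459,409), so its centre is near (302,356). The foot would land at about (299,361), which needs roughly a -0.7 mm x correction. Then lower to contact.

Emit:
send_rows([
  {"tx": -0.07, "ty": -0.02, "tz": 0.0, "ax": 0, "ay": 0, "az": 0, "claw": 10},
  {"tx": -0.07, "ty": -0.02, "tz": 0.2, "ax": 0, "ay": 0, "az": 0, "claw": 10},
  {"tx": -0.07, "ty": -0.02, "tz": 0.4, "ax": 0, "ay": 0, "az": 0, "claw": 10},
  {"tx": -0.07, "ty": -0.02, "tz": 0.5, "ax": 0, "ay": 0, "az": 0, "claw": 10},
  {"tx": -0.07, "ty": -0.02, "tz": 0.6, "ax": 0, "ay": 0, "az": 0, "claw": 10},
  {"tx": -0.07, "ty": -0.02, "tz": 0.65, "ax": 0, "ay": 0, "az": 0, "claw": 10},
  {"tx": -0.07, "ty": -0.02, "tz": 0.65, "ax": 0, "ay": 0, "az": 0, "claw": 10},
], newtons=80)

```text
clock: 6.93
ee_pos: [0.6586, -0.0089, 0.2629]
tcp_rot: [0.0, 0.987, 0.161, 0.0]
force: [-4.2, -0.3, 6.8]
grip_width: 0.022
gripper_force: 79.0
```

Contact (+6.8 N). Now press.

Emit:
send_rows([
  {"tx": 0, "ty": 0, "tz": 0.15, "ax": 0, "ay": 0, "az": 0, "claw": 10},
  {"tx": 0, "ty": 0, "tz": 0.3, "ax": 0, "ay": 0, "az": 0, "claw": 10},
  {"tx": 0, "ty": 0, "tz": 0.45, "ax": 0, "ay": 0, "az": 0, "claw": 10},
  {"tx": 0, "ty": 0, "tz": 0.6, "ax": 0, "ay": 0, "az": 0, "claw": 10},
  {"tx": 0, "ty": 0, "tz": 0.75, "ax": 0, "ay": 0, "az": 0, "claw": 10},
  {"tx": 0, "ty": 0, "tz": 0.85, "ax": 0, "ay": 0, "az": 0, "claw": 10},
  {"tx": 0, "ty": 0, "tz": 0.95, "ax": 0, "ay": 0, "az": 0, "claw": 10},
  {"tx": 0, "ty": 0, "tz": 1.05, "ax": 0, "ay": 0, "az": 0, "claw": 10},
  {"tx": 0, "ty": 0, "tz": 1.05, "ax": 0, "ay": 0, "az": 0, "claw": 10},
])

```text
clock: 7.68
ee_pos: [0.6586, -0.0088, 0.2524]
tcp_rot: [0.0, 0.987, 0.161, 0.0]
force: [-2.9, -0.5, 4.8]
grip_width: 0.0221
gripper_force: 79.2
```

The force fell to 4.8 N, so it has given way. I go 1.2 mm further to confirm at the stop.

Emit:
send_rows([
  {"tx": 0, "ty": 0, "tz": 0.06, "ax": 0, "ay": 0, "az": 0, "claw": 10},
  {"tx": 0, "ty": 0, "tz": 0.12, "ax": 0, "ay": 0, "az": 0, "claw": 10},
  {"tx": 0, "ty": 0, "tz": 0.12, "ax": 0, "ay": 0, "az": 0, "claw": 10},
])

```text
clock: 7.93
ee_pos: [0.6586, -0.0089, 0.2515]
tcp_rot: [0.0, 0.987, 0.161, 0.0]
force: [-3.6, 0.6, 7.9]
grip_width: 0.0223
gripper_force: 79.5
```

At the stop: snapped. Let the grip rise again, then open.

Emit:
send_rows([
  {"tx": 0, "ty": 0, "tz": -0.2, "ax": 0, "ay": 0, "az": 0, "claw": 10},
  {"tx": 0, "ty": 0, "tz": -0.4, "ax": 0, "ay": 0, "az": 0, "claw": 10},
  {"tx": 0, "ty": 0, "tz": -0.6, "ax": 0, "ay": 0, "az": 0, "claw": 10},
  {"tx": 0, "ty": 0, "tz": -0.8, "ax": 0, "ay": 0, "az": 0, "claw": 10},
  {"tx": 0, "ty": 0, "tz": -1.0, "ax": 0, "ay": 0, "az": 0, "claw": 10},
  {"tx": 0, "ty": 0, "tz": -1.12, "ax": 0, "ay": 0, "az": 0, "claw": 10},
  {"tx": 0, "ty": 0, "tz": -1.12, "ax": 0, "ay": 0, "az": 0, "claw": 10},
  {"tx": 0, "ty": 0, "tz": -1.12, "ax": 0, "ay": 0, "az": 0, "claw": 10},
])

```text
clock: 8.6
ee_pos: [0.6586, -0.0089, 0.2627]
tcp_rot: [0.0, 0.987, 0.161, 0.0]
force: [-4.0, -0.5, 7.5]
grip_width: 0.0225
gripper_force: 79.5
```

Run:
```python
from h import *
s=robot.get_state(); print(s['ee_pos'],s['force'],s['ft_torque'])
a=capture('scene')[:,:,::-1]; cv2.imwrite('pics/sc5.png',a)
cv2.imwrite('pics/c5.png',cv2.resize(a[200:300,190:290],(600,600),interpolation=cv2.INTER_CUBIC))
```

```text
[ 0.658615   -0.00886225  0.26269141] [-3.98835459 -0.54366518  7.53485348] [0.04504755 0.86458689 0.01276134]
```

View pics/c5.png

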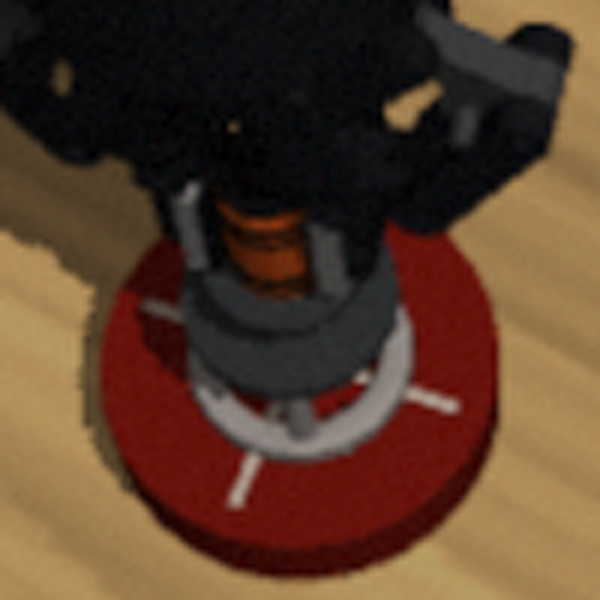

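The foot ring spans crop x 188–414 with bottom at 461, so its centre is about (301,355) against the cross at (302,356). It is centred. Release and go up.

Emit:
send_rows([
  {"tx": 0, "ty": 0, "tz": 0, "ax": 0, "ay": 0, "az": 0, "claw": 45},
  {"tx": 0, "ty": 0, "tz": 0, "ax": 0, "ay": 0, "az": 0, "claw": 70},
  {"tx": 0, "ty": 0, "tz": 0, "ax": 0, "ay": 0, "az": 0, "claw": 70},
  {"tx": 0, "ty": 0, "tz": 0, "ax": 0, "ay": 0, "az": 0, "claw": 70},
  {"tx": 0, "ty": 0, "tz": 0, "ax": 0, "ay": 0, "az": 0, "claw": 70},
  {"tx": 0, "ty": 0, "tz": 0, "ax": 0, "ay": 0, "az": 0, "claw": 70},
])

```text
clock: 9.15
ee_pos: [0.6587, -0.0089, 0.2616]
tcp_rot: [-0.0, 0.987, 0.161, -0.0]
force: [-0.0, 0.0, 0.5]
grip_width: 0.0599
gripper_force: 0.0
```

Emit:
send_rows([
  {"tx": 0, "ty": 0, "tz": -1.0, "ax": 0, "ay": 0, "az": 0, "claw": 70},
  {"tx": 0, "ty": 0, "tz": -2.5, "ax": 0, "ay": 0, "az": 0, "claw": 70},
  {"tx": 0, "ty": 0, "tz": -4.5, "ax": 0, "ay": 0, "az": 0, "claw": 70},
  {"tx": 0, "ty": 0, "tz": -6.5, "ax": 0, "ay": 0, "az": 0, "claw": 70},
  {"tx": 0, "ty": 0, "tz": -9.0, "ax": 0, "ay": 0, "az": 0, "claw": 70},
  {"tx": 0, "ty": 0, "tz": -11.0, "ax": 0, "ay": 0, "az": 0, "claw": 70},
  {"tx": 0, "ty": 0, "tz": -12.0, "ax": 0, "ay": 0, "az": 0, "claw": 70},
  {"tx": 0, "ty": 0, "tz": -12.0, "ax": 0, "ay": 0, "az": 0, "claw": 70},
  {"tx": 0, "ty": 0, "tz": -12.0, "ax": 0, "ay": 0, "az": 0, "claw": 70},
])

```text
clock: 9.9
ee_pos: [0.6585, -0.0089, 0.3818]
tcp_rot: [0.0, 0.987, 0.161, 0.0]
force: [-0.2, -0.5, -0.4]
grip_width: 0.0595
gripper_force: 0.0
```

Run:
```python
from h import *
s=robot.get_state(); print(s['ee_pos'],s['force'],s['grip_width'])
a=capture('scene')[:,:,::-1]; cv2.imwrite('pics/c6.png',cv2.resize(a[180:300,180:300],(600,600),interpolation=cv2.INTER_CUBIC))
```

```text
[ 0.65853761 -0.00890595  0.38175272] [-0.17389607 -0.48224983 -0.37495201] 0.05945456286678692
```

View pics/c6.png

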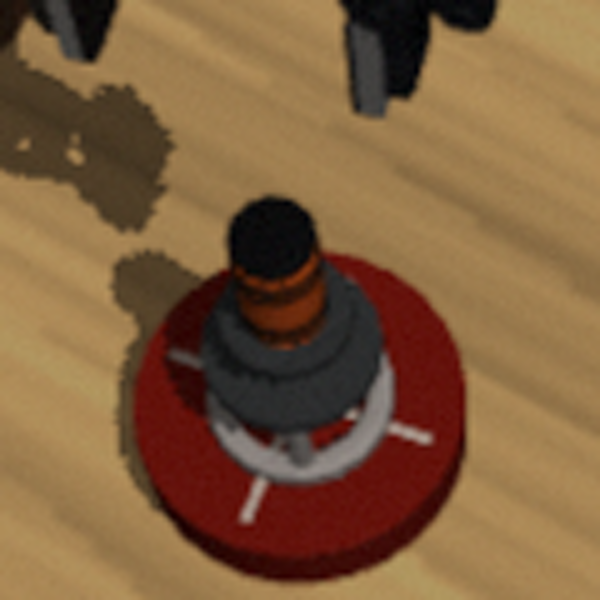

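The punch stands upright and free on the red blank: ring centre at crop (301,395), cross centre near (300,397), fingers well clear above.

```bash
python3 -c "
from bench import robot; print(robot.finish_job())"
```

```text
the job is handed in; nothing more can be done
None
```

The punch was snapped once on the red blank's cross and its grip let back up. It stands upright there, centred to within about 1 mm by the last picture, with the arm clear, and I handed the job in at about 10 s on the robot's clock.

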